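# Peel the liner out of its clips and hold it over the board

### The arm

A 6-joint arm with a two-finger parallel gripper is mounted at the origin on a cart in front of the work surface, level with it; the furniture and walls round the work are solid. World frame = base frame: x ahead of the robot, y to its left, z up, the work surface at z = 0. Lengths are in m, angles in rad, forces in N, time in s.
With the tool pointing down it reaches from about 0.35 to 0.975 m from the base axis. Payload 4.9 kg.
Tool frame: the origin (TCP) lies midway between the tips of the shut fingers; the grasp point (between the pads) lies 19 mm behind it; z points along the fingers, y is the line along which they close (so a half turn about z gives the same grasp; the last joint's range is limited). The gripper opens to 85 mm and grips with 20 to 120 N. Pads are 22 mm wide; open, the fingers measure 114 mm over their backs; the gripper's body (76 mm by 85 mm) begins 54 mm behind the grasp point. The pads swing forward as they close: fully open they stand 13 mm farther back than shut.
Start: joints at [1.079, 0.053, 1.613, -0, 1.476, -0.119], TCP at [0.228, 0.582, 0.197] pointing down, gripper open.
Joint ranges: [-3.01, 3.01], [-1.01, 2.22], [0.06, 2.58], [-1.02, 4.17], [0.09, 2.62], [-3.14, 3.14]. Speed limits (rad/s): [2.57, 2.57, 3.14, 3.14, 3.14, 3.14].

### API

Orientations are given as a rotation vector (axis times angle).
In Python, from station import ctrl gives the robot as it stands.
- The arm moves only by the tool step_arm, never from a script. Its argument "targets" is a list of rows, each an object with "travel": the shift along the world's x, y, z as a fraction of full scale, a list of three; "angular": the turn, a rotation vector about the world's x, y, z as a fraction of full scale, a list of three; "gripper": the opening, from 0 (shut) to 1 (fully open). In form: [{"travel": [x, y, z], "angular": [rx, ry, rz], "gripper": gripper}, ...]. A call has 1 to 10 rows; each row is the pose to reach, as a shift and turn from the pose commanded when the call began; what a row does not reach only later rows make up. Full scale, the value 1, is 0.6 m for a shift and pi/4 rad for a turn. A row lasts 1/10 s, in which the tool goes at most 50 mm and 8.59 degrees, less where a joint would pass 70% of its speed; a pose out of reach is approached as far as the arm can. A call with a number of a shift or a turn outside -1 to 1 is refused whole. A call with a gripper value outside its range is refused whole. The fingers move at their own pace and stop on an object; "squeeze" is the grip in N (left out, the last holds). Time passes only in rows, so rows that repeat a pose let the fingers close. It gives the time, the measured TCP pose, the force, the opening and the grip force at its end, in the units of the state.
- ctrl.get_obs(): the state, without advancing time (a new reading comes with each control period).
- ctrl.get_image(name): name is "scene" or "top" or "wrist"; returns a dict with "img" (480x640x3 uint8, red, green, blue), "fx", "fy", "cx", "cy" (pixels), "rvec" (rotation vector, rad) and "tvec" (3), from world to camera coordinates, as OpenCV has them. Camera axes: x right, y down, z forward; pixel columns grow to the right and rows downward; lengths in m; the calibration is good to about 2 mm. The wrist camera is an equidistant fisheye: a pixel r from the principal point sees the ray r / f radians off the axis. A picture is of the moment at which its call begins. There is no depth.
- ctrl.finish_job(): hands the job in; it is judged then, once.
The state is a dict: "t": time; "q": joint angles; "dq": joint speeds; "effort": joint torques, N m; "tool_pos": TCP position; "tool_rot": TCP orientation; "contact_force": force on the tool from outside, world axes, zero at the start; "wrist_torque": the same for the moment, N m; "opening": finger opening in m; "grip_force": force on a finger pad.
Only numpy, scipy, OpenCV 4.12 (cv2) and the standard library are available. Lean on these libraries where they do the work, as an engineer would, in place of code of your own. Each camera call takes 0.05 s, during which the arm holds its last target. There are 200 camera calls.

### The job

Take the peeler out of the white liner tray and lay it flat on the chopping board, in line with the board's long side. Then free the white liner, which sprung clips hold in the blue oven trays below it: pull up its red corner tab so that this corner comes up first and the liner peels off towards the opposite corner; leave the oven trays standing where they are and do not disturb the lemon, onion or mug. Finish still holding the liner, roughly level and right way up, over the chopping board some 15 to 20 cm above it; do not put it down.

Things in the scene. Friction and masses are not known exactly. Their poses are not given: they have to be found in the camera images.
- oven_trays: two blue enamelled oven trays nested for good, one loose heavy body (2.2 kg), outside 228 x 158 mm along its x, y without clips, rim 30 mm high; origin: centre of the underside, z up. Four sprung flap clips hinged beside the rim (two on the -y side, one on -x, one on +y, up to 15 mm outside it) lap about 5 mm over the liner's rim
- liner: white liner tray, 100 g, rim 222 x 152 mm along its x, y, 19 mm high; nests in the oven trays, rim on rim, axes alike, underside 14 mm above the worktop; trough inside 186 x 116 mm, its floor 3 mm above the underside. Origin: centre of the underside, z up. Each clip holds its rim down with 2 to 5 N until the rim there is up about 12 mm and slips out; no clip near the far corner
- tab (a point): centre of the red upright grip tab on the liner's rim at its (-x, -y) corner, at (-100, -69, 45) mm in the liner's frame; the tab is a fin 28 mm long, 9 mm thick, rising from the rim to 57 mm above the liner's underside; its length runs at +0.6 rad from the liner's x axis (along the tray's diagonal)
- far_corner (a point): rim corner of the liner diagonally across from the tab, at (108, 73, 16) mm in the liner's frame: the corner it tips about as it peels
- peeler: black-handled vegetable peeler, 170 x 25 x 18 mm, long along its x axis, lying in the liner's trough at the start; origin at the centre of its underside, z up as it lies; can be gripped across at its middle
- board: loose beech chopping board, 198 x 370 x 18 mm, long along its y axis, lying flat; origin at the centre of its underside, z up
- lemon: yellow lemon, 71 x 53 x 51 mm, origin at its underside; leave alone
- onion: red onion, 84 x 81 x 82 mm, origin at its underside; leave alone
- mug: white mug, 88 x 127 x 95 mm with its handle, origin at the centre of its underside; leave alone
Not all that is in view belongs to the job. What is shaped like the peeler but green is not meant.

How it is judged:
By the outcome, as a careful person would: the job done as asked, in the order asked, and still so for the second after the job is handed in, while the arm keeps its last pose, push and grip.
It also fails if it takes over 69 s, if anything falls off the work surface, if the arm or the gripper's body presses on something with over 40 N, if the wrist force passes 120 N, or if a joint passes its speed limit or range.

## Working session

There is one attempt and no reset: what is moved stays moved. The work goes in short steps, Python scripts to look and compute and a tool call to move; the robot and the scene stay as the last step left them, time stands still between calls to the robot, and variables do not carry over. Pictures are saved under pics/ and viewed, at most 10 in all, crops included, and the job is handed in when it is done.

Besides the shell and the picture viewer there is one more tool, called after "Request:" by a JSON object that holds its "method" and its "body". step_arm: Moves the arm, as the interface text tells. Its arguments: {"type":"object","properties":{"targets":{"type":"array"},"squeeze":{"type":"number"}},"required":["targets"]}

```bash
mkdir -p pics; ls; python3 - <<'E'
from station import ctrl
import cv2,numpy as np,pickle
o=ctrl.get_obs()
print({k:np.round(v,3).tolist() for k,v in o.items()})
for n in ["scene","top"]:
    d=ctrl.get_image(n)
    cv2.imwrite(f"pics/{n}0.png",d["img"][:,:,::-1])
    pickle.dump(d,open(f"pics/{n}0.pkl","wb"))
    print(n,{k:np.round(v,4).tolist() for k,v in d.items() if k!="img"})
E
```

```text
pics
{'t': 0.0, 'q': [1.079, 0.053, 1.614, -0.0, 1.476, -0.119], 'dq': [-0.002, 0.002, -0.0, -0.001, 0.001, 0.001], 'effort': [-0.001, -39.369, -37.017, -0.0, 0.007, -0.0], 'tool_pos': [0.227, 0.581, 0.196], 'tool_rot': [-0.582, -3.087, 0.003], 'contact_force': [-0.181, 0.246, -0.011], 'wrist_torque': [0.003, -0.044, 0.013], 'grip_force': 0.0, 'opening': 0.086}
scene {'fx': 493.7285, 'fy': 493.7285, 'cx': 328.5494, 'cy': 243.0083, 'rvec': [0.7744, -2.4088, 1.2989], 'tvec': [0.5236, 0.1629, 1.1552]}
top {'fx': 458.8146, 'fy': 458.8146, 'cx': 321.7397, 'cy': 245.2466, 'rvec': [2.1521, -2.1427, 0.1385], 'tvec': [0.1282, 0.5321, 1.3]}
```

View pics/top0.png

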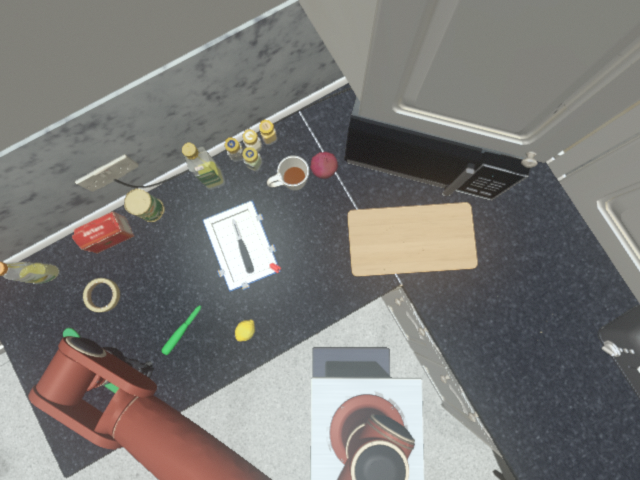

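View pics/scene0.png

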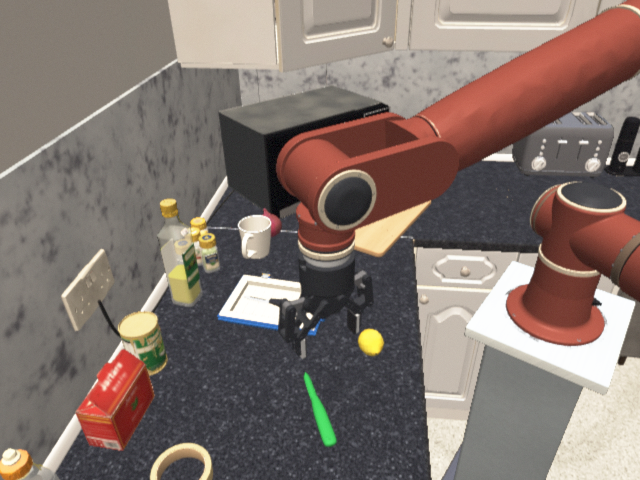

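The top view shows the liner at about (240,246) with the red tab at (275,267), the peeler at (243,247), and the board at (412,240). The mug is at (292,175), the onion at (323,165) and the lemon at (245,330). Next I'll zoom in on the tray.

```bash
cat > h.py <<'E'
import numpy as np,cv2,pickle
from scipy.spatial.transform import Rotation as R
def ray(d,uv,z):
    "top/scene pixel(s) -> world point at height z"
    uv=np.atleast_2d(np.float64(uv)); Rm=cv2.Rodrigues(np.float64(d["rvec"]))[0]; t=np.float64(d["tvec"])
    c=-Rm.T@t; v=np.c_[(uv[:,0]-d["cx"])/d["fx"],(uv[:,1]-d["cy"])/d["fy"],np.ones(len(uv))]@Rm
    return c+v*((z-c[2])/v[:,2])[:,None]
def proj(d,P):
    K=np.array([[d["fx"],0,d["cx"]],[0,d["fy"],d["cy"]],[0,0,1]])
    return cv2.projectPoints(np.float64(np.atleast_2d(P)),np.float64(d["rvec"]),np.float64(d["tvec"]),K,None)[0][:,0]
E
python3 - <<'E'
from h import *
d=pickle.load(open("pics/top0.pkl","rb")); im=d["img"][:,:,::-1]
c=cv2.resize(im[195:300,190:330],None,fx=5.7,fy=5.7,interpolation=cv2.INTER_CUBIC)
cv2.imwrite("pics/crop0.png",c); print(c.shape)
hsv=cv2.cvtColor(im,cv2.COLOR_BGR2HSV)
m=cv2.inRange(hsv,(8,50,140),(25,160,255)); m[:, :335]=0
n,l,s,ce=cv2.connectedComponentsWithStats(m); i=1+np.argmax(s[1:,4])
r=cv2.minAreaRect(cv2.findNonZero((l==i).astype('uint8'))); b=cv2.boxPoints(r)
print(r); print(ray(d,b,.018).round(4)); print('board c',ray(d,b,.018).mean(0))
E
```

```text
(598, 798, 3)
((412.18145751953125, 238.72125244140625), (66.91812133789062, 126.65218353271484), 86.18592071533203)
[[ 0.642   0.0565  0.018 ]
 [ 0.6689 -0.3209  0.018 ]
 [ 0.469  -0.326   0.018 ]
 [ 0.4427  0.044   0.018 ]]
board c [ 0.55566202 -0.13659593  0.018     ]
```

View pics/crop0.png

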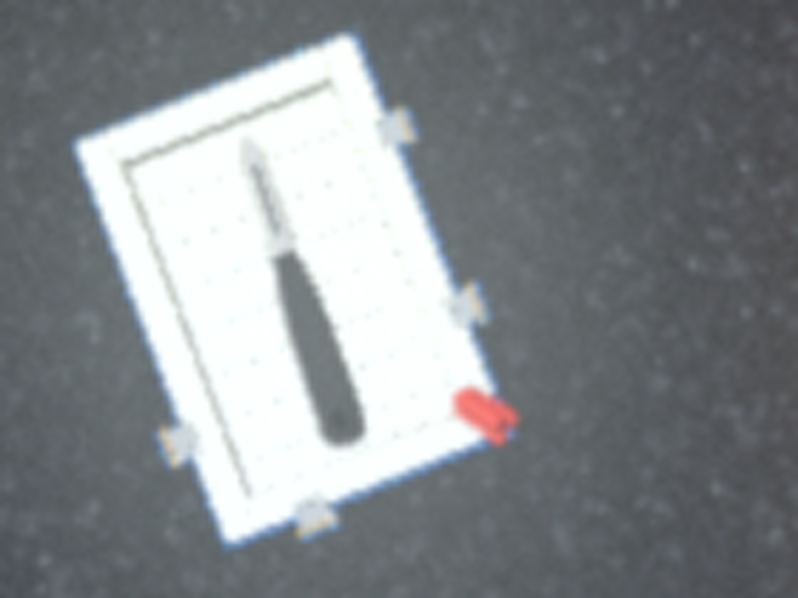

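The crop shows the liner rim corners at (78,145), (352,38), (505,430, tab) and (232,540). The peeler runs from its tip at (250,140) to its handle end at (345,445). The clips are where the task says they are.

```bash
python3 - <<'E'
from h import *
d=pickle.load(open("pics/top0.pkl","rb")); im=d["img"]
cr=lambda p: np.float64(p)/5.7+[190,195]-0.41
# liner: white rect at z=.033
s=im[195:300,190:330].astype(int); w=(s.min(2)>200).astype('uint8'); 
n,l,st,ce=cv2.connectedComponentsWithStats(w); i=1+np.argmax(st[1:,4])
hull=cv2.convexHull(cv2.findNonZero((l==i).astype('uint8'))); b=cv2.boxPoints(cv2.minAreaRect(hull))+[190,195]
print('white box',ray(d,b,.033).round(4), ray(d,b,.033).mean(0))
FC,XC,TC,YC=ray(d,cr([[78,145],[352,38],[505,430],[232,540]]),.033)
c=(FC+XC+TC+YC)/4; vx=(XC-TC)+(FC-YC); vy=(FC-XC)+(YC-TC)
print('picked sizes',[np.linalg.norm(v).round(4) for v in (XC-TC,FC-YC,FC-XC,YC-TC)])
yx=np.arctan2(vx[1],vx[0]); yy=np.arctan2(vy[1],vy[0])-np.pi/2; print('c',c.round(4),'yaw',yx,yy)
# refine: fit model rectangle 222x152 to picks
from scipy.optimize import least_squares
M=np.array([[111,76],[111,-76],[-111,-76],[-111,76]])/1e3
P=np.array([FC,XC,TC,YC])[:,:2]
rot=lambda a:np.array([[np.cos(a),-np.sin(a)],[np.sin(a),np.cos(a)]])
r=least_squares(lambda p:(M@rot(p[2]).T+p[:2]-P).ravel(),[c[0],c[1],yx]); print('liner',r.x.round(4),'res',r.fun.round(4))
x,y,a=r.x
tab=rot(a)@[-.1,-.069]+[x,y]; print('tab model',tab)
print('far',rot(a)@[.108,.073]+[x,y],'tabdir',a+.6)
m=((s[:,:,0]>150)&(s[:,:,1]<120)&(s[:,:,2]<120)); v,u=np.nonzero(m)
print('tab px centroid ->',ray(d,[u.mean()+190,v.mean()+195],.063))
# peeler: dark+tip
pt,pe,hm=ray(d,cr([[250,138],[347,447],[317,345]]),.026); print('peeler',pt,pe,(pt+pe)/2,np.linalg.norm(pe-pt),'dir',np.arctan2(*(pt-pe)[1::-1]))
for n,p,z in (('mug',(292,175),.05),('onion',(323,165),.04),('lemon',(245,330),.025),('mwL',(345,155),.0),('mwR',(500,200),.0)): print(n,ray(d,p,z).round(3))
from station import ctrl
o=ctrl.get_obs(); Rm=R.from_rotvec(o["tool_rot"]).as_matrix(); print(Rm.round(3))
E
```

```text
white box [[0.603  0.4906 0.033 ]
 [0.6672 0.3337 0.033 ]
 [0.4545 0.2465 0.033 ]
 [0.3929 0.4005 0.033 ]] [0.52938392 0.36782474 0.033     ]
picked sizes [np.float64(0.2202), np.float64(0.2208), np.float64(0.1516), np.float64(0.1486)]
c [0.5326 0.3677 0.033 ] yaw 0.3946327476140613 0.38775123509616005
liner [0.5326 0.3677 0.3924] res [ 0.0003  0.      0.0013  0.0001  0.0001 -0.0016 -0.0016  0.0014]
tab model [0.46655963 0.26574728]
far [0.60443905 0.47650132] tabdir 0.9924451316727098
tab px centroid -> [[0.46310925 0.25695231 0.063     ]]
peeler [0.6111722  0.39279454 0.026     ] [0.45051658 0.3381044  0.026     ] [0.53084439 0.36544947 0.026     ] 0.16970927717572915 dir 0.3281135802757262
mug [[0.738 0.219 0.05 ]]
onion [[0.772 0.128 0.04 ]]
lemon [[0.287 0.35  0.025]]
mwL [[0.817 0.061 0.   ]]
mwR [[ 0.677 -0.408  0.   ]]
[[-0.931  0.364 -0.001]
 [ 0.364  0.931 -0.002]
 [ 0.    -0.002 -1.   ]]
```

Liner is at (0.533, 0.368) with yaw 0.39, and the peeler's middle is at (0.531, 0.365) with direction 0.33. I'll move above the peeler with the closing axis across it, then check with the wrist camera.

Request:
{"method": "step_arm", "body": {"targets": [{"travel": [0.505, -0.361, -0.083], "angular": [0, 0, 0.892], "gripper": 0.55}, {"travel": [0.505, -0.361, -0.083], "angular": [0, 0, 0.892], "gripper": 0.55}, {"travel": [0.505, -0.361, -0.083], "angular": [0, 0, 0.892], "gripper": 0.55}, {"travel": [0.505, -0.361, -0.083], "angular": [0, 0, 0.892], "gripper": 0.55}, {"travel": [0.505, -0.361, -0.083], "angular": [0, 0, 0.892], "gripper": 0.55}, {"travel": [0.505, -0.361, -0.083], "angular": [0, 0, 0.892], "gripper": 0.55}, {"travel": [0.505, -0.361, -0.083], "angular": [0, 0, 0.892], "gripper": 0.55}, {"travel": [0.505, -0.361, -0.083], "angular": [0, 0, 0.892], "gripper": 0.55}, {"travel": [0.505, -0.361, -0.083], "angular": [0, 0, 0.892], "gripper": 0.55}, {"travel": [0.505, -0.361, -0.083], "angular": [0, 0, 0.892], "gripper": 0.55}]}}

```text
t: 1.1
tool_pos: [0.5306, 0.3648, 0.1467]
tool_rot: [0.51, -3.098, 0.0]
contact_force: [0.2, 0.2, -0.1]
opening: 0.0466
grip_force: 0.0
```

```bash
cat >> h.py <<'E'
def fray(d,uv,z):
    "wrist fisheye pixel -> world at z"
    uv=np.atleast_2d(np.float64(uv)); Rm=cv2.Rodrigues(np.float64(d["rvec"]))[0]; c=-Rm.T@np.float64(d["tvec"])
    K=np.array([[d["fx"],0,d["cx"]],[0,d["fy"],d["cy"]],[0,0,1]])
    n=cv2.fisheye.undistortPoints(uv[:,None],K,np.zeros(4))[:,0]
    v=np.c_[n,np.ones(len(n))]@Rm
    return c+v*((z-c[2])/v[:,2])[:,None]
def shot(name,f):
    from station import ctrl
    d=ctrl.get_image(name); pickle.dump(d,open(f"pics/{f}.pkl","wb")); cv2.imwrite(f"pics/{f}.png",d["img"][:,:,::-1]); return d
def state():
    from station import ctrl
    o=ctrl.get_obs(); Rm=R.from_rotvec(o["tool_rot"]).as_matrix()
    print('t',round(o['t'],2),'pos',np.round(o['tool_pos'],4),'yawY',round(np.arctan2(Rm[1,1],Rm[0,1]),3),'z',Rm[:,2].round(3),'F',np.round(o['contact_force'],1),'op',round(o['opening'],4),'grip',round(o['grip_force'],1),'q',np.round(o['q'],2))
E
python3 -c "
from h import *
d=shot('wrist','wrist1'); state(); print({k:np.round(v,3) for k,v in d.items() if k!='img'})"
```

```text
t 1.15 pos [0.53   0.3656 0.1471] yawY 1.898 z [-0.001 -0.    -1.   ] F [-0.5 -0.4  0.3] op 0.0469 grip 0.0 q [ 0.49  0.13  1.61  0.    1.4  -1.41]
{'fx': np.float64(371.648), 'fy': np.float64(371.648), 'cx': np.float64(322.278), 'cy': np.float64(233.092), 'rvec': array([-1.716, -2.39 , -0.366]), 'tvec': array([-0.176, -0.614,  0.145])}
```

View pics/wrist1.png

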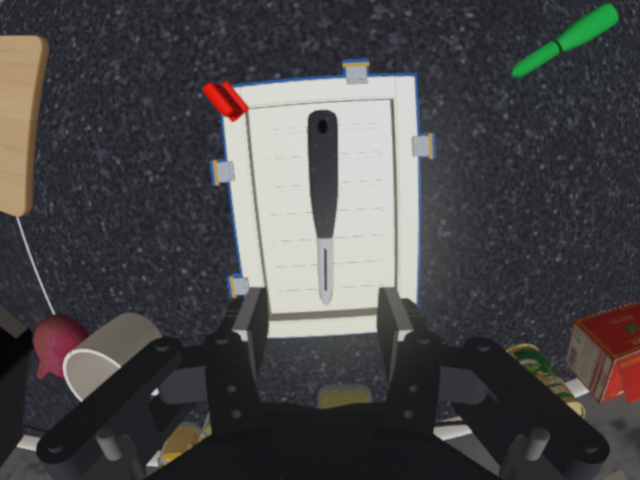

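The wrist view shows the peeler from (322,111) to (327,304). The rim corners are at (416,74) and (270,338), and the tab is at about (225,100).

```bash
python3 - <<'E'
from h import *
d=pickle.load(open("pics/wrist1.pkl","rb")); im=d["img"]
p=fray(d,[[322,111],[327,304],[323,150],[322,215]],.026); print(p.round(4),'mid',p[:2].mean(0),'dir',np.arctan2(*(p[1]-p[0])[1::-1]),np.linalg.norm(p[1]-p[0]))
print('axis pts',p[2:])
print('rim corners',fray(d,[[416,74],[417,330],[270,338]],.033).round(4))
s=im[70:130,195:260]; cv2.imwrite("pics/tabc.png",cv2.resize(s[:,:,::-1],None,fx=8,fy=8,interpolation=cv2.INTER_NEAREST))
# model tab box corners into wrist and top image
from math import *
for n,(x,y,a) in (('pick',(.5326,.3677,.3924)),):
  Rz=R.from_euler('z',a).as_matrix(); Rt=R.from_euler('z',.6).as_matrix()
  c=np.array([[sx*.014,sy*.0045,0] for sx in(-1,1) for sy in (-1,1)])@Rt.T+[-.1,-.069,0]
  for z in (.033-.014,.057):
    P=(c+[0,0,z])@Rz.T+[x,y,.014]
    K=np.array([[d["fx"],0,d["cx"]],[0,d["fy"],d["cy"]],[0,0,1]])
    print(z,cv2.fisheye.projectPoints(P[:,None],np.float64(d["rvec"]).reshape(3,1),np.float64(d["tvec"]).reshape(3,1),K,np.zeros(4))[0][:,0].round(1).tolist())
E
```

```text
[[0.4511 0.3372 0.026 ]
 [0.6077 0.3947 0.026 ]
 [0.4803 0.3478 0.026 ]
 [0.5311 0.3641 0.026 ]] mid [0.52938877 0.36591598 0.026     ] dir 0.35182017674893995 0.16686051144144531
axis pts [[0.48027284 0.34784073 0.026     ]
 [0.53108442 0.36412205 0.026     ]]
rim corners [[0.3981 0.3962 0.033 ]
 [0.6052 0.4825 0.033 ]
 [0.6558 0.3552 0.033 ]]
0.019000000000000003 [[213.5, 93.8], [222.0, 86.3], [235.2, 120.1], [243.9, 112.7]]
0.057 [[198.0, 90.6], [207.6, 81.9], [222.6, 120.5], [232.4, 111.9]]
```

View pics/tabc.png

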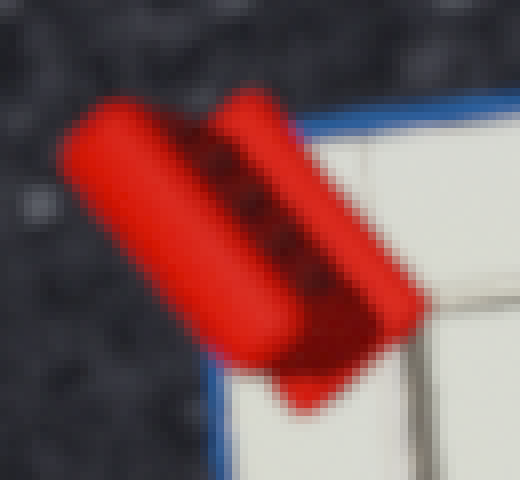

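The tab matches the model within about 2 mm. I'll descend on the peeler and grip it.

Request:
{"method": "step_arm", "body": {"targets": [{"travel": [0, 0, -0.06], "angular": [0, 0, 0], "gripper": 0.55}, {"travel": [0, 0, -0.12], "angular": [0, 0, 0], "gripper": 0.55}, {"travel": [0, 0, -0.16], "angular": [0, 0, 0], "gripper": 0.55}, {"travel": [0, 0, -0.19], "angular": [0, 0, 0], "gripper": 0.55}, {"travel": [0, 0, -0.208], "angular": [0, 0, 0], "gripper": 0.55}, {"travel": [0, 0, -0.208], "angular": [0, 0, 0], "gripper": 0.45}, {"travel": [0, 0, -0.208], "angular": [0, 0, 0], "gripper": 0.35}, {"travel": [0, 0, -0.208], "angular": [0, 0, 0], "gripper": 0.25}, {"travel": [0, 0, -0.208], "angular": [0, 0, 0], "gripper": 0.1}, {"travel": [0, 0, -0.208], "angular": [0, 0, 0], "gripper": 0.1}], "squeeze": 40}}

```text
t: 2.15
tool_pos: [0.5313, 0.3657, 0.0239]
tool_rot: [-0.512, 3.098, 0.001]
contact_force: [0.3, -0.4, 1.0]
opening: 0.0086
grip_force: 0.0
```

Request:
{"method": "step_arm", "body": {"targets": [{"travel": [0, 0, 0], "angular": [0, 0, 0], "gripper": 0.1}, {"travel": [0, 0, 0], "angular": [0, 0, 0], "gripper": 0.1}, {"travel": [0, 0, 0], "angular": [0, 0, 0], "gripper": 0.1}]}}

```text
t: 2.45
tool_pos: [0.5306, 0.3654, 0.0228]
tool_rot: [0.512, -3.099, 0.0]
contact_force: [0.3, -0.2, 0.4]
opening: 0.0084
grip_force: 0.0
```

Request:
{"method": "step_arm", "body": {"targets": [{"travel": [0, 0, 0], "angular": [0, 0, 0], "gripper": 0}, {"travel": [0, 0, 0], "angular": [0, 0, 0], "gripper": 0}, {"travel": [0, 0, 0], "angular": [0, 0, 0], "gripper": 0}]}}

```text
t: 2.75
tool_pos: [0.5306, 0.3654, 0.0228]
tool_rot: [0.513, -3.099, 0.0]
contact_force: [-0.4, -0.4, 0.1]
opening: -0.0004
grip_force: 0.0
```

```bash
python3 -c "
from h import *
d=shot('wrist','wrist2'); state()"
```

```text
t 2.8 pos [0.5306 0.3654 0.0228] yawY 1.899 z [-0. -0. -1.] F [-0.5 -0.2  0. ] op -0.0 grip 0.0 q [ 0.49  0.26  1.69 -0.    1.19 -1.41]
```

View pics/wrist2.png

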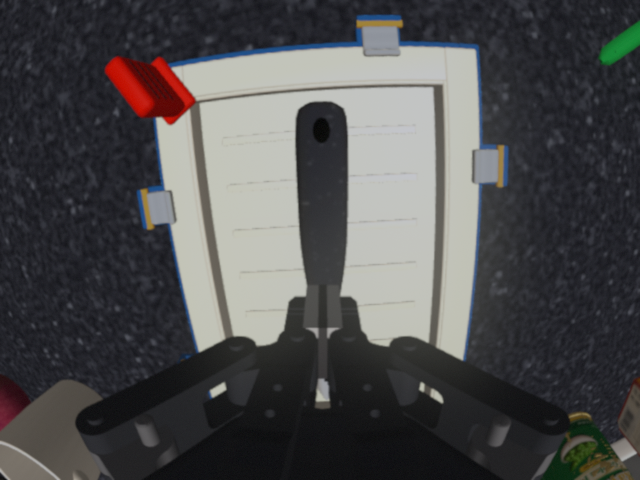

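The fingers shut above the thin blade neck: the handle ends at (323,285), just short of the pads. I'll work out how far to shift onto the handle.

```bash
python3 - <<'E'
from h import *
d=pickle.load(open("pics/wrist2.pkl","rb"))
K=np.array([[d["fx"],0,d["cx"]],[0,d["fy"],d["cy"]],[0,0,1]])
P=np.array([[.5306,.3654,.0228],[.5306,.3654,.0418]])
print(cv2.fisheye.projectPoints(P[:,None],np.float64(d["rvec"]).reshape(3,1),np.float64(d["tvec"]).reshape(3,1),K,np.zeros(4))[0][:,0])
for z in (.02,.026,.032): print(z,fray(d,[[322,102],[323,285],[322,200]],z).round(4).tolist())
d=pickle.load(open("pics/wrist1.pkl","rb"))
for z in (.02,.026,.032): print(z,fray(d,[[322,111],[323,238],[327,304]],z).round(4).tolist())
E
```

```text
[[323.28468237 274.00261431]
 [323.3803718  290.40560373]]
0.02 [[0.4498, 0.3373, 0.02], [0.5378, 0.3677, 0.02], [0.4947, 0.3526, 0.02]]
0.026 [[0.4501, 0.3374, 0.026], [0.5351, 0.3668, 0.026], [0.4935, 0.3521, 0.026]]
0.032 [[0.4503, 0.3375, 0.032], [0.5324, 0.3659, 0.032], [0.4922, 0.3517, 0.032]]
0.02 [[0.4509, 0.3371, 0.02], [0.5515, 0.3719, 0.02], [0.6107, 0.3958, 0.02]]
0.026 [[0.4511, 0.3372, 0.026], [0.5497, 0.3713, 0.026], [0.6077, 0.3947, 0.026]]
0.032 [[0.4512, 0.3372, 0.032], [0.5478, 0.3706, 0.032], [0.6047, 0.3936, 0.032]]
```

Request:
{"method": "step_arm", "body": {"targets": [{"travel": [0, 0, 0.015], "angular": [0, 0, 0], "gripper": 0.5}, {"travel": [-0.016, -0.006, 0.015], "angular": [0, 0, 0], "gripper": 0.5}, {"travel": [-0.016, -0.006, 0.015], "angular": [0, 0, 0], "gripper": 0.5}, {"travel": [-0.016, -0.006, 0.015], "angular": [0, 0, 0], "gripper": 0.5}, {"travel": [-0.016, -0.006, 0.005], "angular": [0, 0, 0], "gripper": 0.5}, {"travel": [-0.016, -0.006, -0.004], "angular": [0, 0, 0], "gripper": 0.5}, {"travel": [-0.016, -0.006, -0.009], "angular": [0, 0, 0], "gripper": 0.5}, {"travel": [-0.016, -0.006, -0.009], "angular": [0, 0, 0], "gripper": 0.5}]}}

```text
t: 3.6
tool_pos: [0.5203, 0.3614, 0.0161]
tool_rot: [0.512, -3.098, 0.001]
contact_force: [-0.1, -0.1, -0.1]
opening: 0.0428
grip_force: 0.0
```

Request:
{"method": "step_arm", "body": {"targets": [{"travel": [0, 0, 0], "angular": [0, 0, 0], "gripper": 0.3}, {"travel": [0, 0, 0], "angular": [0, 0, 0], "gripper": 0.2}, {"travel": [0, 0, 0], "angular": [0, 0, 0], "gripper": 0.0}, {"travel": [0, 0, 0], "angular": [0, 0, 0], "gripper": 0.0}, {"travel": [0, 0, 0], "angular": [0, 0, 0], "gripper": 0.0}, {"travel": [0, 0, 0], "angular": [0, 0, 0], "gripper": 0.0}]}}

```text
t: 4.2
tool_pos: [0.5211, 0.3619, 0.0175]
tool_rot: [-0.513, 3.099, 0.0]
contact_force: [0.5, 0.0, 0.5]
opening: 0.0001
grip_force: 0.0
```

```bash
python3 -c "
from h import *
d=shot('wrist','wrist3'); state()
w=cv2.resize(d['img'][200:400,220:430,::-1],None,fx=2.8,fy=2.8,interpolation=cv2.INTER_CUBIC)
w=np.clip(w.astype(float)*1.6,0,255).astype('uint8')
cv2.imwrite('pics/w3.png',w)"
```

```text
t 4.25 pos [0.521  0.3619 0.0175] yawY 1.899 z [ 0.  0. -1.] F [-0.1 -0.   0.2] op -0.0 grip 0.0 q [ 0.49  0.24  1.72 -0.    1.18 -1.41]
```

View pics/w3.png

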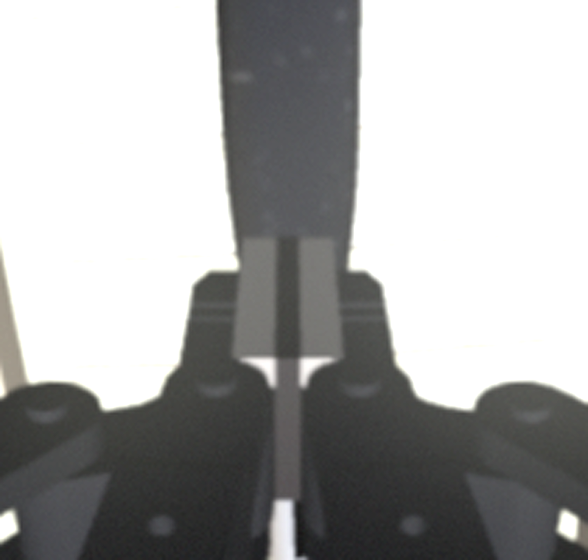

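```bash
python3 - <<'E'
from h import *
from station import ctrl
o=ctrl.get_obs(); T=R.from_rotvec(o["tool_rot"]); p0=np.array(o["tool_pos"])
d=pickle.load(open("pics/wrist3.pkl","rb"))
K=np.array([[d["fx"],0,d["cx"]],[0,d["fy"],d["cy"]],[0,0,1]])
Rm=cv2.Rodrigues(np.float64(d["rvec"]))[0]; c=-Rm.T@np.float64(d["tvec"]); print('cam in tool',T.inv().apply(c-p0),'axis',T.inv().apply(Rm[2]))
for x in (-.011,.011):
  P=np.array([[x,y,-s] for s in (0,.01,.02,.03,.04) for y in (0,.01)])
  print(x,cv2.fisheye.projectPoints((T.apply(P)+p0)[:,None],np.float64(d["rvec"]).reshape(3,1),np.float64(d["tvec"]).reshape(3,1),K,np.zeros(4))[0][:,0].round(1).tolist())
# handle width at two places near/far from fingers in world assuming z
b=d["img"].sum(2)<330
for v in (120,160,200,230,260,275,280):
  u=np.nonzero(b[v,270:380])[0]+270
  if len(u): print(v,u.min(),u.max(), [float(np.ptp(fray(d,[[u.min(),v],[u.max()+1,v]],z)[:,:2],axis=0).dot([0,1]).round(4)) for z in (.017,.026,.035)])
E
```

```text
cam in tool [ 0.07718252 -0.00045296 -0.17490212] axis [-3.01004588e-01 -4.23906881e-04  9.53622597e-01]
-0.011 [[323.4, 293.0], [342.4, 292.9], [323.4, 302.0], [343.4, 301.9], [323.5, 311.8], [344.4, 311.7], [323.5, 322.6], [345.6, 322.5], [323.6, 334.6], [346.9, 334.5]]
0.011 [[323.4, 253.9], [343.2, 253.9], [323.4, 261.3], [344.3, 261.3], [323.5, 269.5], [345.5, 269.5], [323.5, 278.7], [346.9, 278.6], [323.6, 289.0], [348.4, 288.9]]
160 295 348 [0.0242, 0.0229, 0.0217]
200 297 348 [0.0238, 0.0226, 0.0214]
230 299 347 [0.0229, 0.0218, 0.0206]
260 301 347 [0.0226, 0.0215, 0.0203]
275 302 345 [0.0215, 0.0204, 0.0193]
280 303 345 [0.0211, 0.02, 0.019]
```

```bash
python3 - <<'E'
from h import *
d=pickle.load(open("pics/scene0.pkl","rb"))
y=np.array([.364,.931,0]);p0=np.array([.2275,.5815,.1965])
for s in (0,.013,.03,.05): print(s,proj(d,[p0+sg*.05*y+[0,0,s] for sg in (-1,1)]).round(1).tolist())
s=shot('scene','scene2'); state()
print('tcp now',proj(s,[[.521,.3619,.0175],[.521,.3619,.0375],[.521,.3619,.0575]]).round(1).tolist())
a=cv2.resize(s['img'][200:340,200:390,::-1],None,fx=4.2,fy=4.2,interpolation=cv2.INTER_CUBIC)
cv2.imwrite('pics/s2.png',a); print(a.shape)
E
```

```text
0 [[353.6, 350.3], [299.3, 376.8]]
0.013 [[353.8, 344.4], [299.0, 370.8]]
0.03 [[354.0, 336.5], [298.6, 362.8]]
0.05 [[354.3, 327.0], [298.0, 353.1]]
t 4.3 pos [0.521  0.3619 0.0174] yawY 1.899 z [ 0.  0. -1.] F [-0.1 -0.   0. ] op 0.0001 grip 0.0 q [ 0.49  0.24  1.72 -0.    1.18 -1.41]
tcp now [[281.3, 304.8], [280.8, 298.2], [280.3, 291.4]]
(588, 798, 3)
```

View pics/s2.png

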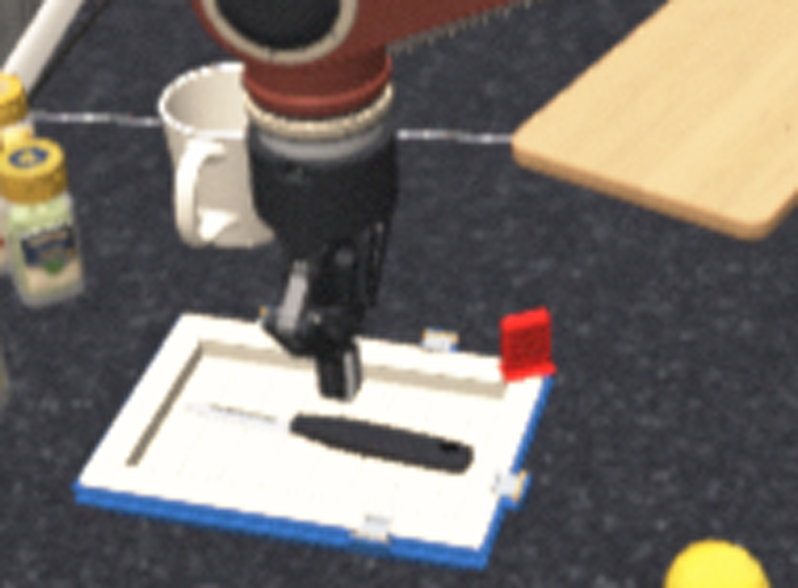

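The scene view settles it: the fingertips, at crop (340,398), hover about 3 cm above the peeler. The real tips are therefore about 33 mm higher than the reported TCP. I'll open the gripper, go down further in guarded steps, and grip.

Request:
{"method": "step_arm", "body": {"targets": [{"travel": [0, 0, 0], "angular": [0, 0, 0], "gripper": 0.5}, {"travel": [0, 0, 0], "angular": [0, 0, 0], "gripper": 0.5}, {"travel": [0, 0, 0], "angular": [0, 0, 0], "gripper": 0.5}, {"travel": [0, 0, -0.015], "angular": [0, 0, 0], "gripper": 0.5}, {"travel": [0, 0, -0.03], "angular": [0, 0, 0], "gripper": 0.5}, {"travel": [0, 0, -0.04], "angular": [0, 0, 0], "gripper": 0.5}, {"travel": [0, 0, -0.045], "angular": [0, 0, 0], "gripper": 0.5}, {"travel": [0, 0, -0.045], "angular": [0, 0, 0], "gripper": 0.5}]}}

```text
t: 5.1
tool_pos: [0.5203, 0.3615, -0.0108]
tool_rot: [0.512, -3.098, 0.001]
contact_force: [0.7, 0.0, 0.4]
opening: 0.0427
grip_force: 0.0
```

Request:
{"method": "step_arm", "body": {"targets": [{"travel": [0, 0, 0], "angular": [0, 0, 0], "gripper": 0.3}, {"travel": [0, 0, 0], "angular": [0, 0, 0], "gripper": 0.2}, {"travel": [0, 0, 0], "angular": [0, 0, 0], "gripper": 0.0}, {"travel": [0, 0, 0], "angular": [0, 0, 0], "gripper": 0.0}, {"travel": [0, 0, 0], "angular": [0, 0, 0], "gripper": 0.0}], "squeeze": 40}}

```text
t: 5.6
tool_pos: [0.5214, 0.3621, -0.0091]
tool_rot: [-0.512, 3.099, 0.001]
contact_force: [-0.2, 0.4, 1.1]
opening: 0.0194
grip_force: 39.2
```

The grip is good: 19.4 mm opening at 39 N. Now lift, carry to the board and turn −1.83 rad.

Request:
{"method": "step_arm", "body": {"targets": [{"travel": [0, 0, 0.03], "angular": [0, 0, 0], "gripper": 0}, {"travel": [0, 0, 0.08], "angular": [0, 0, 0], "gripper": 0}, {"travel": [0, 0, 0.14], "angular": [0, 0, 0], "gripper": 0}, {"travel": [0, 0, 0.18], "angular": [0, 0, 0], "gripper": 0}, {"travel": [0.01, -0.06, 0.18], "angular": [0, 0, -0.15], "gripper": 0}, {"travel": [0.015, -0.12, 0.18], "angular": [0, 0, -0.32], "gripper": 0}, {"travel": [0.02, -0.19, 0.18], "angular": [0, 0, -0.5], "gripper": 0}, {"travel": [0.025, -0.26, 0.18], "angular": [0, 0, -0.68], "gripper": 0}, {"travel": [0.03, -0.33, 0.18], "angular": [0, 0, -0.85], "gripper": 0}, {"travel": [0.03, -0.4, 0.18], "angular": [0, 0, -1.0], "gripper": 0}]}}

```text
t: 6.6
tool_pos: [0.5393, 0.1202, 0.0998]
tool_rot: [0.72, 3.056, 0.001]
contact_force: [0.2, -0.3, -1.1]
opening: 0.0196
grip_force: 39.2
```

Request:
{"method": "step_arm", "body": {"targets": [{"travel": [0.003, -0.06, 0], "angular": [0, 0, -0.16], "gripper": 0}, {"travel": [0.006, -0.12, 0], "angular": [0, 0, -0.33], "gripper": 0}, {"travel": [0.01, -0.18, 0], "angular": [0, 0, -0.5], "gripper": 0}, {"travel": [0.014, -0.24, 0], "angular": [0, 0, -0.66], "gripper": 0}, {"travel": [0.018, -0.3, 0], "angular": [0, 0, -0.8], "gripper": 0}, {"travel": [0.022, -0.35, 0], "angular": [0, 0, -0.92], "gripper": 0}, {"travel": [0.025, -0.39, 0], "angular": [0, 0, -1.0], "gripper": 0}, {"travel": [0.027, -0.41, 0], "angular": [0, 0, -1.0], "gripper": 0}, {"travel": [0.027, -0.414, 0], "angular": [0, 0, -1.0], "gripper": 0}]}}

```text
t: 7.5
tool_pos: [0.5554, -0.1275, 0.0992]
tool_rot: [1.829, 2.553, 0.001]
contact_force: [1.0, 0.2, -0.1]
opening: 0.0194
grip_force: 39.2
```

Request:
{"method": "step_arm", "body": {"targets": [{"travel": [0, 0, -0.02], "angular": [0, 0, -0.15], "gripper": 0}, {"travel": [0, 0, -0.05], "angular": [0, 0, -0.327], "gripper": 0}, {"travel": [0, 0, -0.08], "angular": [0, 0, -0.327], "gripper": 0}, {"travel": [0, 0, -0.11], "angular": [0, 0, -0.327], "gripper": 0}, {"travel": [0, 0, -0.12], "angular": [0, 0, -0.327], "gripper": 0}, {"travel": [0, 0, -0.12], "angular": [0, 0, -0.327], "gripper": 0}]}}

```text
t: 8.1
tool_pos: [0.5544, -0.1253, 0.0255]
tool_rot: [-2.138, -2.299, 0.001]
contact_force: [0.0, 0.1, -1.0]
opening: 0.0194
grip_force: 39.2
```

```bash
python3 - <<'E'
from h import *
state(); d=shot('wrist','wrist4')
t=shot('top','top4')
a=cv2.resize(t['img'][165:315,330:490,::-1],None,fx=2.2,fy=2.2); b=cv2.resize(d['img'][:,:,::-1],(440,330))
cv2.imwrite('pics/c4.png',np.hstack([a,b])); print(a.shape)
E
```

```text
t 8.1 pos [ 0.5544 -0.1253  0.0255] yawY 0.073 z [-0.002  0.001 -1.   ] F [ 0.   0.1 -1. ] op 0.0194 grip 39.2 q [-0.35  0.09  1.88  0.    1.18 -0.43]
(330, 352, 3)
```

View pics/c4.png

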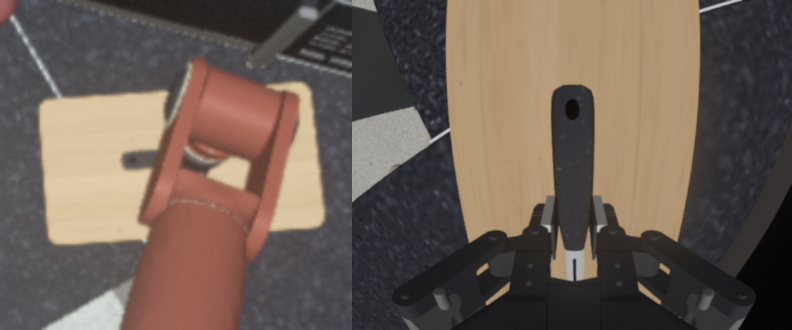

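The peeler is held lengthwise over the board. I'll lower it slowly until it touches.

Request:
{"method": "step_arm", "body": {"targets": [{"travel": [0, 0, -0.025], "angular": [0, 0, 0], "gripper": 0}, {"travel": [0, 0, -0.042], "angular": [0, 0, 0], "gripper": 0}, {"travel": [0, 0, -0.05], "angular": [0, 0, 0], "gripper": 0}, {"travel": [0, 0, -0.055], "angular": [0, 0, 0], "gripper": 0}, {"travel": [0, 0, -0.055], "angular": [0, 0, 0], "gripper": 0}, {"travel": [0, 0, -0.055], "angular": [0, 0, 0], "gripper": 0}]}}

```text
t: 8.8
tool_pos: [0.5554, -0.1267, -0.0064]
tool_rot: [2.141, 2.299, 0.0]
contact_force: [0.1, -0.8, -1.4]
opening: 0.0193
grip_force: 39.2
```

Request:
{"method": "step_arm", "body": {"targets": [{"travel": [0, 0, -0.001], "angular": [0, 0, 0], "gripper": 0}, {"travel": [0, 0, -0.003], "angular": [0, 0, 0], "gripper": 0}, {"travel": [0, 0, -0.003], "angular": [0, 0, 0], "gripper": 0}]}}

```text
t: 9.1
tool_pos: [0.5553, -0.1266, -0.0083]
tool_rot: [2.141, 2.299, 0.0]
contact_force: [0.1, 0.4, -0.9]
opening: 0.0193
grip_force: 39.2
```

Request:
{"method": "step_arm", "body": {"targets": [{"travel": [0, 0, -0.002], "angular": [0, 0, 0], "gripper": 0}, {"travel": [0, 0, -0.002], "angular": [0, 0, 0], "gripper": 0}, {"travel": [0, 0, -0.002], "angular": [0, 0, 0], "gripper": 0}]}}

```text
t: 9.4
tool_pos: [0.5555, -0.1267, -0.0087]
tool_rot: [2.141, 2.299, -0.0]
contact_force: [-2.5, 0.1, 4.5]
opening: 0.0194
grip_force: 40.1
```

Contact came at the expected height, so I'll release and go up.

Request:
{"method": "step_arm", "body": {"targets": [{"travel": [0, 0, 0], "angular": [0, 0, 0], "gripper": 0.3}, {"travel": [0, 0, 0], "angular": [0, 0, 0], "gripper": 0.45}, {"travel": [0, 0, 0], "angular": [0, 0, 0], "gripper": 0.5}, {"travel": [0, 0, 0.01], "angular": [0, 0, 0], "gripper": 0.5}, {"travel": [0, 0, 0.04], "angular": [0, 0, 0], "gripper": 0.5}, {"travel": [0, 0, 0.1], "angular": [0, 0, 0], "gripper": 0.5}, {"travel": [0, 0, 0.16], "angular": [0, 0, 0], "gripper": 0.5}, {"travel": [0, 0, 0.18], "angular": [0, 0, 0], "gripper": 0.5}]}}

```text
t: 10.2
tool_pos: [0.558, -0.1275, 0.1035]
tool_rot: [2.136, 2.294, 0.005]
contact_force: [0.6, -0.6, 0.5]
opening: 0.0427
grip_force: 0.0
```

```bash
python3 - <<'E'
from h import *
state(); d=shot('wrist','wrist5'); im=d['img'].astype(int)
# handle = dark blob near centre column on board
m=(im.sum(2)<210).astype('uint8'); m[300:]=0; m[:, :270]=0; m[:,370:]=0
n,l,s,c=cv2.connectedComponentsWithStats(m); i=1+np.argmax(s[1:,4]); print(s[i])
v,u=np.nonzero(l==i); P=fray(d,np.c_[u,v],.03)[:,:2]
ev,V=np.linalg.eigh(np.cov(P.T)); a=np.arctan2(V[1,1],V[0,1]); print('handle c',P.mean(0),'dir mod pi',a%np.pi,'len',4*np.sqrt(ev*0.75/0.75))
# tab model vs reported
d=pickle.load(open("pics/wrist1.pkl","rb")); e=fray(d,[[206.3,85.6],[228.1,113.1]],.071); print('tab top ends',e.round(4),e.mean(0),np.arctan2(*(e[1]-e[0])[1::-1]))
s=pickle.load(open("pics/scene2.pkl","rb"));print('tab proj scene crop',(proj(s,[[.4666,.2657,.071],[.4666,.2657,.034]])-200)*4.2)
E
```

```text
t 10.2 pos [ 0.558  -0.1275  0.1035] yawY 0.071 z [ 0.007 -0.003 -1.   ] F [ 0.6 -0.6  0.5] op 0.0427 grip 0.0 q [-0.35 -0.    1.83  0.    1.31 -0.43]
[ 301  121   34  145 4155]
handle c [ 0.5532247  -0.09724412] dir mod pi 1.6478191636626878 len [0.02416683 0.1076049 ]
tab top ends [[0.4579 0.2563 0.071 ]
 [0.4721 0.2772 0.071 ]] [0.46498768 0.26676915 0.071     ] 0.9725369459032972
tab proj scene crop [[521.04187715 312.77725716]
 [521.6835396  364.62423485]]
```

The peeler lies at 1.648 rad against the board's 1.642. Next I'll move above the tab and turn the closing axis across the fin.

Request:
{"method": "step_arm", "body": {"targets": [{"travel": [-0.02, 0.07, 0], "angular": [0, 0, -0.12], "gripper": 0.5}, {"travel": [-0.035, 0.15, 0], "angular": [0, 0, -0.25], "gripper": 0.5}, {"travel": [-0.055, 0.23, 0], "angular": [0, 0, -0.38], "gripper": 0.5}, {"travel": [-0.075, 0.31, 0], "angular": [0, 0, -0.5], "gripper": 0.5}, {"travel": [-0.09, 0.39, 0], "angular": [0, 0, -0.6], "gripper": 0.5}, {"travel": [-0.11, 0.47, 0], "angular": [0, 0, -0.7], "gripper": 0.5}, {"travel": [-0.125, 0.55, 0], "angular": [0, 0, -0.8], "gripper": 0.5}, {"travel": [-0.14, 0.62, 0], "angular": [0, 0, -0.835], "gripper": 0.5}, {"travel": [-0.149, 0.655, 0], "angular": [0, 0, -0.835], "gripper": 0.5}, {"travel": [-0.149, 0.655, 0], "angular": [0, 0, -0.835], "gripper": 0.5}]}}

```text
t: 11.25
tool_pos: [0.4639, 0.2685, 0.0967]
tool_rot: [-2.764, -1.492, 0.004]
contact_force: [-0.5, -1.1, 0.3]
opening: 0.0428
grip_force: 0.0
```

```bash
python3 - <<'E'
from h import *
state(); d=shot('wrist','wrist6')
t=shot('scene','scene6')
a=cv2.resize(d['img'][:,:,::-1],(440,330)); b=cv2.resize(t['img'][200:350,250:410,::-1],None,fx=2.2,fy=2.2)
cv2.imwrite('pics/c6.png',np.hstack([a,b]))
im=d['img'].astype(int); v,u=np.nonzero((im[:,:,0]>130)&(im[:,:,1]<60)&(im[:,:,2]<60)); 
print(u.min(),u.max(),v.min(),v.max(),len(u))
E
```

```text
t 11.25 pos [0.4639 0.2685 0.0967] yawY -0.581 z [-0.003 -0.    -1.   ] F [-0.5 -1.1  0.3] op 0.0428 grip 0.0 q [ 0.39 -0.07  1.91  0.    1.31  0.97]
313 338 217 276 1106
```

Request:
{"method": "step_arm", "body": {"targets": [{"travel": [0, 0, -0.04], "angular": [0, 0, 0], "gripper": 0.5}, {"travel": [0, 0, -0.08], "angular": [0, 0, 0], "gripper": 0.5}, {"travel": [0, 0, -0.11], "angular": [0, 0, 0], "gripper": 0.5}, {"travel": [0, 0, -0.13], "angular": [0, 0, 0], "gripper": 0.5}, {"travel": [0, 0, -0.147], "angular": [0, 0, 0], "gripper": 0.5}, {"travel": [0, 0, -0.147], "angular": [0, 0, 0], "gripper": 0.5}, {"travel": [0, 0, -0.147], "angular": [0, 0, 0], "gripper": 0.3}, {"travel": [0, 0, -0.147], "angular": [0, 0, 0], "gripper": 0.2}]}}

```text
t: 12.15
tool_pos: [0.4668, 0.2667, 0.0113]
tool_rot: [2.767, 1.486, 0.003]
contact_force: [-0.3, -0.1, -0.3]
opening: 0.0177
grip_force: 0.0
```

Request:
{"method": "step_arm", "body": {"targets": [{"travel": [0, 0, 0], "angular": [0, 0, 0], "gripper": 0.1}, {"travel": [0, 0, 0], "angular": [0, 0, 0], "gripper": 0.0}, {"travel": [0, 0, 0], "angular": [0, 0, 0], "gripper": 0.0}, {"travel": [0, 0, 0], "angular": [0, 0, 0], "gripper": 0.0}], "squeeze": 110}}

```text
t: 12.55
tool_pos: [0.4666, 0.2668, 0.0115]
tool_rot: [2.767, 1.487, 0.003]
contact_force: [-2.3, -1.5, 6.4]
opening: 0.0071
grip_force: 107.7
```

```bash
python3 - <<'E'
from h import *
state(); t=shot('scene','scene7')
b=cv2.resize(t['img'][190:340,220:420,::-1],None,fx=4,fy=4,interpolation=cv2.INTER_CUBIC); cv2.imwrite('pics/c7.png',b)
# peel: pivot at far corner z=.030 ; axis horizontal perpendicular to diagonal
tab=np.array([.466,.266,.059]); far=np.array([.6044,.4765,.030]); u=(far-tab)*[1,1,0]; u/=np.linalg.norm(u)
ax=np.cross([0,0,1.],u); print('u',u,'ax',ax)
g=tab-[0,0,0]; tcp=np.array([.466,.266,.010])  # reported tcp is rigidly carried
for th in (.05,.1,.15,.2,.25):
    Rr=R.from_rotvec(-ax*th); p=far+Rr.apply(tcp-far); print(th,'dTCP/0.6',((p-tcp)/.6).round(4),'ang',(-ax*th/(np.pi/4)).round(4),'tab dz',(far+Rr.apply(tab-far)-tab).round(4))
E
```

```text
t 12.55 pos [0.4666 0.2668 0.0115] yawY -0.585 z [ 0.002  0.001 -1.   ] F [-2.3 -1.5  6.4] op 0.0071 grip 107.7 q [ 0.38  0.04  1.96 -0.    1.14  0.97]
u [ 0.54937589  0.83557533 -0.        ] ax [-0.83557533  0.54937589  0.        ]
0.05 dTCP/0.6 [ 0.0012  0.0018 -0.0209] ang [ 0.0532 -0.035  -0.    ] tab dz [-0.0006 -0.0009 -0.0126]
0.1 dTCP/0.6 [ 0.003   0.0045 -0.0418] ang [ 0.1064 -0.0699 -0.    ] tab dz [-0.0009 -0.0014 -0.0253]
0.15 dTCP/0.6 [ 0.0053  0.0081 -0.0624] ang [ 0.1596 -0.1049 -0.    ] tab dz [-0.0008 -0.0013 -0.038 ]
0.2 dTCP/0.6 [ 0.0082  0.0125 -0.0828] ang [ 0.2128 -0.1399 -0.    ] tab dz [-0.0004 -0.0006 -0.0506]
0.25 dTCP/0.6 [ 0.0117  0.0178 -0.1028] ang [ 0.266  -0.1749 -0.    ] tab dz [ 0.0004  0.0005 -0.0632]
```

```bash
python3 - <<'E'
from h import *
far=np.array([.6044,.4765,.030]); tcp=np.array([.4666,.2668,.0115]); ax=np.array([-.8356,.5494,0])
for off in (0,.033):
  for th in (.05,.1,.15,.2,.25):
    Rr=R.from_rotvec(ax*th); q=tcp+[0,0,off]; p=far+Rr.apply(q-far)
    print(off,th,'d/0.6',((p-q)/.6).round(4),'ang',(ax*th/(np.pi/4)).round(4))
E
```

```text
0 0.05 d/0.6 [-0.0006 -0.0009  0.0209] ang [-0.0532  0.035   0.    ]
0 0.1 d/0.6 [-0.0005 -0.0008  0.0419] ang [-0.1064  0.07    0.    ]
0 0.15 d/0.6 [0.     0.0001 0.0628] ang [-0.1596  0.1049  0.    ]
0 0.2 d/0.6 [0.0012 0.0018 0.0837] ang [-0.2128  0.1399  0.    ]
0 0.25 d/0.6 [0.003  0.0045 0.1044] ang [-0.266   0.1749  0.    ]
0.033 0.05 d/0.6 [0.001  0.0014 0.0209] ang [-0.0532  0.035   0.    ]
0.033 0.1 d/0.6 [0.0025 0.0038 0.0416] ang [-0.1064  0.07    0.    ]
0.033 0.15 d/0.6 [0.0046 0.0069 0.0622] ang [-0.1596  0.1049  0.    ]
0.033 0.2 d/0.6 [0.0072 0.011  0.0826] ang [-0.2128  0.1399  0.    ]
0.033 0.25 d/0.6 [0.0104 0.0159 0.1027] ang [-0.266   0.1749  0.    ]
```

View pics/c7.png

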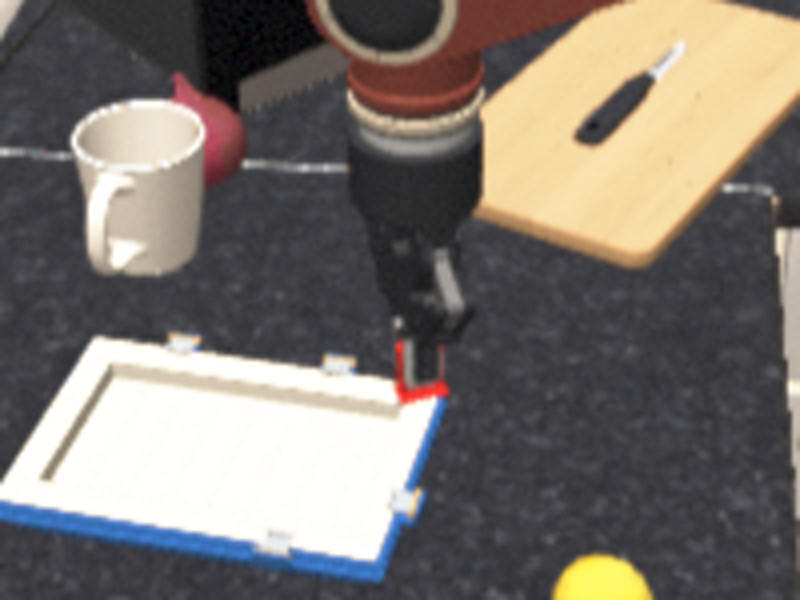

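The view shows the gripper holding the tab at (420,370), with the tips close to the rim, and the peeler lying on the board. I'll start the peel in small steps, watching the force.

Request:
{"method": "step_arm", "body": {"targets": [{"travel": [0, 0, 0.007], "angular": [-0.018, 0.012, 0], "gripper": 0}, {"travel": [0, 0, 0.014], "angular": [-0.035, 0.023, 0], "gripper": 0}, {"travel": [0, 0, 0.021], "angular": [-0.053, 0.035, 0], "gripper": 0}, {"travel": [0, 0, 0.021], "angular": [-0.053, 0.035, 0], "gripper": 0}]}}

```text
t: 13.0
tool_pos: [0.4652, 0.2664, 0.0225]
tool_rot: [2.746, 1.475, -0.072]
contact_force: [-0.6, -1.8, -4.0]
opening: 0.0068
grip_force: 107.7
```

Request:
{"method": "step_arm", "body": {"targets": [{"travel": [0, 0, 0.007], "angular": [-0.018, 0.012, 0], "gripper": 0}, {"travel": [0.001, 0.001, 0.014], "angular": [-0.035, 0.023, 0], "gripper": 0}, {"travel": [0.001, 0.001, 0.021], "angular": [-0.053, 0.035, 0], "gripper": 0}, {"travel": [0.001, 0.001, 0.021], "angular": [-0.053, 0.035, 0], "gripper": 0}]}}

```text
t: 13.4
tool_pos: [0.4678, 0.2674, 0.0372]
tool_rot: [2.721, 1.464, -0.134]
contact_force: [0.8, -2.7, 0.7]
opening: 0.0065
grip_force: 108.6
```

```bash
cat >> h.py <<'E'
def pose(d,extra=False):
    "rough: positions of blue tray & tab via scene colours"
    im=d['img'].astype(int); r,g,b=im[...,0],im[...,1],im[...,2]
    m=(b>120)&(b>r+60)&(b>g+20); m[:,:200]=0; v,u=np.nonzero(m)
    print('blue n',len(u),'bbox',u.min(),u.max(),v.min(),v.max(),'leftmost',u.min(),'lowest at u',u[v.argmax()])
E
python3 - <<'E'
from h import *
state(); pose(pickle.load(open('pics/scene7.pkl','rb'))); pose(shot('scene','scene8'))
from station import ctrl; print(ctrl.get_obs()['wrist_torque'])
E
```

```text
t 13.4 pos [0.4678 0.2674 0.0372] yawY -0.583 z [-0.053 -0.084 -0.995] F [ 0.8 -2.7  0.7] op 0.0065 grip 108.6 q [ 0.41  0.07  1.88 -0.06  1.28  1.02]
blue n 576 bbox 217 331 290 335 leftmost 217 lowest at u 314
blue n 934 bbox 217 331 287 335 leftmost 217 lowest at u 314
[-0.08410492  0.01695428  0.50563165]
```

Request:
{"method": "step_arm", "body": {"targets": [{"travel": [0.001, 0.001, 0.007], "angular": [-0.018, 0.012, 0], "gripper": 0}, {"travel": [0.002, 0.003, 0.014], "angular": [-0.035, 0.023, 0], "gripper": 0}, {"travel": [0.002, 0.003, 0.021], "angular": [-0.053, 0.035, 0], "gripper": 0}, {"travel": [0.002, 0.003, 0.021], "angular": [-0.053, 0.035, 0], "gripper": 0}]}}

```text
t: 13.85
tool_pos: [0.468, 0.2692, 0.0488]
tool_rot: [2.699, 1.45, -0.203]
contact_force: [-2.2, -2.1, 1.1]
opening: 0.007
grip_force: 108.5
```

Request:
{"method": "step_arm", "body": {"targets": [{"travel": [0.001, 0.001, 0.007], "angular": [-0.018, 0.012, 0], "gripper": 0}, {"travel": [0.002, 0.003, 0.014], "angular": [-0.035, 0.023, 0], "gripper": 0}, {"travel": [0.002, 0.003, 0.021], "angular": [-0.053, 0.035, 0], "gripper": 0}, {"travel": [0.002, 0.003, 0.021], "angular": [-0.053, 0.035, 0], "gripper": 0}]}}

```text
t: 14.25
tool_pos: [0.4689, 0.2706, 0.0613]
tool_rot: [2.673, 1.436, -0.27]
contact_force: [-3.5, -3.7, 2.1]
opening: 0.0069
grip_force: 108.6
```

```bash
python3 - <<'E'
from h import *
state(); d=shot('scene','scene9'); pose(d)
from station import ctrl; print(ctrl.get_obs()['wrist_torque'])
# liner white region outline in scene (poly)
for f in ('scene7','scene8','scene9'):
    d=pickle.load(open(f'pics/{f}.pkl','rb')); im=d['img'].astype(int)
    m=((im.min(2)>185)).astype('uint8'); m[:265]=0
    n,l,s,c=cv2.connectedComponentsWithStats(m); i=1+np.argmax(s[1:,4])
    h=cv2.approxPolyDP(cv2.convexHull(cv2.findNonZero((l==i).astype('uint8'))),3,True)[:,0]; print(f,h.tolist())
# predicted rim corners for hinge theta
K=[[.111,.076],[.111,-.076],[-.111,-.076],[-.111,.076]]
far=np.array([.6044,.4765,.030]); ax=np.array([-.8356,.5494,0]); Rz=R.from_euler('z',.3924)
P=Rz.apply(np.c_[K,[.019]*4])+[.5326,.3677,.014]
for th in (0,.1,.2): print(th,proj(d,far+R.from_rotvec(ax*th).apply(P-far)).round(0).tolist())
E
```

```text
t 14.25 pos [0.4689 0.2706 0.0613] yawY -0.585 z [-0.11  -0.167 -0.98 ] F [-3.5 -3.7  2.1] op 0.0069 grip 108.6 q [ 0.45  0.12  1.79 -0.1   1.41  1.06]
blue n 1317 bbox 217 331 286 335 leftmost 217 lowest at u 314
[-0.19377632  0.28405823  0.00916441]
scene7 [[639, 479], [546, 479], [436, 320], [417, 286], [508, 265], [528, 265], [628, 322], [639, 359]]
scene8 [[639, 479], [546, 479], [417, 286], [509, 265], [527, 265], [627, 324], [639, 359]]
scene9 [[639, 479], [546, 479], [417, 286], [509, 265], [527, 265], [627, 326], [639, 360]]
0 [[218.0, 313.0], [243.0, 274.0], [329.0, 286.0], [313.0, 329.0]]
0.1 [[218.0, 313.0], [242.0, 271.0], [329.0, 277.0], [313.0, 323.0]]
0.2 [[218.0, 314.0], [241.0, 269.0], [327.0, 269.0], [311.0, 317.0]]
```

```bash
python3 - <<'E'
from h import *
for f in ('scene7','scene8','scene9'):
    d=pickle.load(open(f'pics/{f}.pkl','rb')); im=d['img'].astype(int)
    m=((im.min(2)>165)).astype('uint8'); m[:262]=0; m[:,345:]=0; m[:,:205]=0; m[345:]=0
    n,l,s,c=cv2.connectedComponentsWithStats(m); i=1+np.argmax(s[1:,4])
    h=cv2.approxPolyDP(cv2.convexHull(cv2.findNonZero((l==i).astype('uint8'))),2,True)[:,0]; print(f,s[i,4],h.tolist())
E
```

```text
scene7 4111 [[328, 289], [324, 314], [313, 329], [288, 328], [219, 314], [244, 274], [304, 279]]
scene8 4155 [[327, 282], [324, 314], [312, 323], [290, 328], [218, 315], [242, 272], [316, 277]]
scene9 3953 [[324, 273], [310, 318], [218, 315], [241, 270], [314, 270]]
```

The liner corners in the image match a 0.2 rad tilt, so it is clear of the clips, and the trays haven't moved. I'll ease back 2 mm and lift straight up.

Request:
{"method": "step_arm", "body": {"targets": [{"travel": [-0.002, -0.003, 0.003], "angular": [0, 0, 0], "gripper": 0}, {"travel": [-0.002, -0.003, 0.01], "angular": [0, 0, 0], "gripper": 0}, {"travel": [-0.002, -0.003, 0.02], "angular": [0, 0, 0], "gripper": 0}, {"travel": [-0.002, -0.003, 0.035], "angular": [0, 0, 0], "gripper": 0}, {"travel": [-0.002, -0.003, 0.055], "angular": [0, 0, 0], "gripper": 0}, {"travel": [-0.002, -0.003, 0.08], "angular": [0, 0, 0], "gripper": 0}, {"travel": [-0.002, -0.003, 0.11], "angular": [0, 0, 0], "gripper": 0}, {"travel": [-0.002, -0.003, 0.14], "angular": [0, 0, 0], "gripper": 0}, {"travel": [-0.002, -0.003, 0.16], "angular": [0, 0, 0], "gripper": 0}, {"travel": [-0.002, -0.003, 0.16], "angular": [0, 0, 0], "gripper": 0}]}}

```text
t: 15.3
tool_pos: [0.4692, 0.2696, 0.1598]
tool_rot: [2.674, 1.436, -0.259]
contact_force: [0.8, 0.3, -1.1]
opening: 0.0071
grip_force: 108.2
```

```bash
python3 - <<'E'
from h import *
state(); d=shot('scene','scene10'); pose(d)
im=d['img'].astype(int)
m=((im.min(2)>165)).astype('uint8'); m[:215]=0; m[:,345:]=0; m[:,:205]=0; m[345:]=0
n,l,s,c=cv2.connectedComponentsWithStats(m)
for i in np.argsort(-s[1:,4])[:3]+1:
    h=cv2.approxPolyDP(cv2.convexHull(cv2.findNonZero((l==i).astype('uint8'))),2,True)[:,0]; print(s[i,4],h.tolist())
far=np.array([.6044,.4765,.030]); ax=np.array([-.8356,.5494,0]); Rz=R.from_euler('z',.3924)
P=Rz.apply(np.c_[[[.111,.076],[.111,-.076],[-.111,-.076],[-.111,.076]],[.019]*4])+[.5326,.3677,.014]
for th in (.1,.2,.3): print(th,proj(d,far+R.from_rotvec(ax*th).apply(P-far)+[-.001,-.002,.096]).round(0).tolist())
E
```

```text
t 15.3 pos [0.4692 0.2696 0.1598] yawY -0.585 z [-0.104 -0.163 -0.981] F [ 0.8  0.3 -1.1] op 0.0071 grip 108.2 q [ 0.44  0.01  1.73 -0.1   1.57  1.04]
blue n 4373 bbox 217 331 281 335 leftmost 217 lowest at u 314
4459 [[324, 237], [306, 283], [212, 279], [239, 221], [245, 217], [262, 215]]
44 [[292, 323], [291, 328], [285, 327], [287, 322]]
34 [[324, 314], [322, 317], [317, 316], [318, 311]]
0.1 [[213.0, 279.0], [239.0, 238.0], [329.0, 243.0], [312.0, 287.0]]
0.2 [[213.0, 279.0], [238.0, 236.0], [328.0, 234.0], [311.0, 280.0]]
0.3 [[213.0, 279.0], [237.0, 233.0], [325.0, 225.0], [308.0, 274.0]]
```

The liner is free, held with about 1 N of weight, and the trays are still in place. Now I'll level it and raise it to carrying height, then carry it with the yaw turn in stages, staying clear of the microwave.

Request:
{"method": "step_arm", "body": {"targets": [{"travel": [-0.005, 0, 0.01], "angular": [0.04, -0.026, 0], "gripper": 0}, {"travel": [-0.01, 0, 0.025], "angular": [0.085, -0.056, 0], "gripper": 0}, {"travel": [-0.02, 0, 0.04], "angular": [0.13, -0.085, 0], "gripper": 0}, {"travel": [-0.03, 0, 0.05], "angular": [0.17, -0.112, 0], "gripper": 0}, {"travel": [-0.04, 0, 0.051], "angular": [0.213, -0.14, 0], "gripper": 0}, {"travel": [-0.05, 0, 0.051], "angular": [0.213, -0.14, 0], "gripper": 0}, {"travel": [-0.06, 0, 0.051], "angular": [0.213, -0.14, 0], "gripper": 0}, {"travel": [-0.06, 0, 0.051], "angular": [0.213, -0.14, 0], "gripper": 0}]}}

```text
t: 16.15
tool_pos: [0.4307, 0.2689, 0.1864]
tool_rot: [-2.766, -1.487, 0.002]
contact_force: [0.4, 0.3, -1.1]
opening: 0.0069
grip_force: 108.3
```

Request:
{"method": "step_arm", "body": {"targets": [{"travel": [0, -0.01, 0], "angular": [0, 0, -0.08], "gripper": 0}, {"travel": [0, -0.02, 0], "angular": [0, 0, -0.18], "gripper": 0}, {"travel": [0, -0.04, 0], "angular": [0, 0, -0.29], "gripper": 0}, {"travel": [0, -0.06, 0], "angular": [0, 0, -0.4], "gripper": 0}, {"travel": [0, -0.08, 0], "angular": [0, 0, -0.51], "gripper": 0}, {"travel": [0, -0.1, 0], "angular": [0, 0, -0.62], "gripper": 0}, {"travel": [0, -0.12, 0], "angular": [0, 0, -0.73], "gripper": 0}, {"travel": [0, -0.14, 0], "angular": [0, 0, -0.83], "gripper": 0}, {"travel": [0, -0.16, 0], "angular": [0, 0, -0.92], "gripper": 0}, {"travel": [0, -0.18, 0], "angular": [0, 0, -1.0], "gripper": 0}]}}

```text
t: 17.15
tool_pos: [0.4317, 0.1606, 0.1868]
tool_rot: [-3.126, -0.311, 0.001]
contact_force: [0.7, 0.7, -0.8]
opening: 0.007
grip_force: 108.3
```

Request:
{"method": "step_arm", "body": {"targets": [{"travel": [0, -0.01, 0], "angular": [0, 0, -0.08], "gripper": 0}, {"travel": [0, -0.03, 0], "angular": [0, 0, -0.18], "gripper": 0}, {"travel": [0, -0.05, 0], "angular": [0, 0, -0.29], "gripper": 0}, {"travel": [0, -0.07, 0], "angular": [0, 0, -0.4], "gripper": 0}, {"travel": [0, -0.09, 0], "angular": [0, 0, -0.51], "gripper": 0}, {"travel": [0, -0.11, 0], "angular": [0, 0, -0.62], "gripper": 0}, {"travel": [0, -0.13, 0], "angular": [0, 0, -0.73], "gripper": 0}, {"travel": [0, -0.15, 0], "angular": [0, 0, -0.83], "gripper": 0}, {"travel": [0, -0.17, 0], "angular": [0, 0, -0.92], "gripper": 0}, {"travel": [0, -0.18, 0], "angular": [0, 0, -1.0], "gripper": 0}]}}

```text
t: 18.15
tool_pos: [0.4318, 0.0522, 0.1869]
tool_rot: [3.006, -0.911, -0.0]
contact_force: [-0.6, -0.3, -0.7]
opening: 0.007
grip_force: 108.3
```

```bash
python3 -c "
from h import *
state()"
```

```text
t 18.15 pos [0.4318 0.0522 0.1869] yawY -2.159 z [-0. -0. -1.] F [-0.6 -0.3 -0.7] op 0.007 grip 108.3 q [-0.05 -0.42  2.05 -0.    1.52  2.11]
```

Request:
{"method": "step_arm", "body": {"targets": [{"travel": [0.005, -0.02, 0.002], "angular": [0, 0, -0.06], "gripper": 0}, {"travel": [0.015, -0.05, 0.004], "angular": [0, 0, -0.14], "gripper": 0}, {"travel": [0.03, -0.08, 0.006], "angular": [0, 0, -0.23], "gripper": 0}, {"travel": [0.05, -0.11, 0.006], "angular": [0, 0, -0.32], "gripper": 0}, {"travel": [0.07, -0.14, 0.006], "angular": [0, 0, -0.38], "gripper": 0}, {"travel": [0.08, -0.156, 0.006], "angular": [0, 0, -0.405], "gripper": 0}, {"travel": [0.08, -0.156, 0.006], "angular": [0, 0, -0.405], "gripper": 0}, {"travel": [0.08, -0.156, 0.006], "angular": [0, 0, -0.405], "gripper": 0}, {"travel": [0.08, -0.156, 0.006], "angular": [0, 0, -0.405], "gripper": 0}]}}

```text
t: 19.05
tool_pos: [0.4793, -0.0401, 0.1907]
tool_rot: [-2.827, 1.369, -0.001]
contact_force: [0.0, 0.4, -1.7]
opening: 0.0068
grip_force: 108.3
```

```bash
python3 - <<'E'
from h import *
from scipy.optimize import least_squares
state(); d=shot('top','top11'); s=shot('scene','scene11')
# expected rim corners in both views at nominal pose, vs bright white blobs
rot=R.from_euler('z',-1.5); K=np.c_[[[.111,.076],[.111,-.076],[-.111,-.076],[-.111,.076]],[.019]*4]
P=rot.apply(K)+[.5557,-.1366,.193]
for n,q in (('top',d),('scene',s)):
    e=proj(q,P); print(n,'expected',e.round(0).tolist())
    im=q['img'].astype(int); m=(im.min(2)>(190 if n=='top' else 165)).astype('uint8')
    x0,y0=(e.min(0)-15).astype(int); x1,y1=(e.max(0)+15).astype(int); y0=max(y0,0); mm=np.zeros_like(m); mm[y0:y1,x0:x1]=m[y0:y1,x0:x1]
    k,l,st,c=cv2.connectedComponentsWithStats(mm)
    for i in np.argsort(-st[1:,4])[:2]+1:
        print(st[i,4],cv2.approxPolyDP(cv2.convexHull(cv2.findNonZero((l==i).astype('uint8'))),2,True)[:,0].tolist())
pose(s)
E
```

```text
t 19.05 pos [ 0.4793 -0.0401  0.1907] yawY -2.473 z [ 0.  0. -1.] F [ 0.   0.4 -1.7] op 0.0068 grip 108.3 q [-0.24 -0.3   1.95  0.    1.5   2.23]
top expected [[467.0, 195.0], [473.0, 254.0], [385.0, 259.0], [380.0, 201.0]]
2640 [[472, 252], [444, 255], [381, 218], [380, 201], [465, 195]]
scene expected [[376.0, 137.0], [422.0, 147.0], [389.0, 175.0], [339.0, 163.0]]
767 [[385, 177], [349, 168], [340, 163], [369, 143], [382, 156]]
432 [[436, 151], [436, 158], [392, 172], [397, 156], [410, 146]]
blue n 4592 bbox 217 331 275 335 leftmost 217 lowest at u 313
```

The liner sits over the board as expected: its underside is about 17.5 cm above the board top, level within a few degrees, and the trays are unmoved. Handing in.

```bash
python3 -c "
from station import ctrl
print(ctrl.finish_job())"
```

```text
the job is handed in; nothing more can be done
None
```

I handed the job in at about 19 s with no verdict returned: the peeler lies lengthwise on the board, the liner peeled off tab corner first and is still held roughly level about 17.5 cm above the board, and the oven trays did not move; nothing went near the lemon, onion or mug, though I did not re-measure them at the end.

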